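# Get the sealant weigh-out ready: cup on the balance, safety cap off

## Robot

A 7-joint arm with a two-finger parallel gripper is mounted at the origin on the work surface. World frame = base frame: x ahead of the robot, y to its left, z up, the work surface at z = 0. Lengths are in m, angles in rad, forces in N, time in s.
With the tool pointing down it reaches from about 0.4 to 0.85 m from the base axis. Payload 10.4 kg.
Tool frame: the origin (TCP) lies on the centre line of the jaws, within the pads' length; the fingertips stand 11 mm ahead of it and the grasp point (between the pads) lies 8 mm behind it (tip_reach is the distance from the TCP to the fingertips, in m); z points along the fingers, y is the line along which they close (so a half turn about z gives the same grasp; the last joint's range is limited). The gripper opens to 85 mm and grips with 20 to 120 N. Pads are 22 mm wide; open, the fingers measure 114 mm over their backs; the gripper's body (76 mm by 85 mm) begins 54 mm behind the grasp point. The pads swing forward as they close: fully open they stand 13 mm farther back than shut.
Start: joints at [1.236, 0.332, -0.065, 1.46, 0.022, 1.35, -0.088], TCP at [0.192, -0.595, 0.242] pointing down, gripper open.
Joint ranges: [-2.6, 2.6], [-0.5, 2.12], [-1.47, 1.34], [0.16, 2.42], [-1.27, 4.41], [0.06, 2.06], [-2.6, 2.6]. Speed limits (rad/s): [2.22, 2.22, 2.79, 2.79, 3.14, 3.14, 3.14].

## Interface

Orientations are given as a unit quaternion [x, y, z, w].
In Python, from workcell import get_obs, camera, hand_in, tip_reach gives the robot as it stands. The module is installed in compiled form; this text tells all that it offers.
- The arm moves only by the tool move_arm, never from a script. Its argument "plan" is a list of rows, each an object with "delta_pos": the shift along the tool's x, y, z in a scale on which 1.0 is 750 mm, a list of three; "turn": the turn, a rotation vector about the tool's x, y, z in a scale on which 1.0 is 360 degrees, a list of three; "fingers": the closure, from 0 (fully open) to 1 (shut). A call has 1 to 12 rows; each row is the pose to reach, as a shift and turn from the pose commanded when the call began, along the tool's axes at that moment; what a row does not reach only later rows make up. A row lasts 1/8 s, in which the tool goes at most 62.5 mm and 10.7 degrees, less where a joint would pass 70% of its speed; a pose out of reach is approached as far as the arm can. Shift and turn numbers lie between -1 and 1, and a call with a number outside is refused. A call with a gripper value outside its range is refused whole. The fingers move at their own pace and stop on an object; "force" is the grip in N (left out, the last holds). Time passes only in rows, so rows that repeat a pose let the fingers close. It gives the time, the measured TCP pose, the force, the opening and the grip force at its end, in the units of the state.
- get_obs(): the state, without advancing time (a new reading comes with each control period).
- camera(name): name is "scene" or "top" or "wrist"; returns a dict with "color" (400x640x3 uint8, red, green, blue), "range_z" (400x640 float32, m along the optical axis (not along the pixel's ray), 0 where there is no reading), "fx", "fy", "cx", "cy" (pixels), "R" (3x3) and "t" (3): a world point X has camera coordinates R X + t; the wrist camera has in their place "tool_from_camera" (4x4, takes a point from camera to tool coordinates, whose origin is the TCP and whose axes are the flange's). Camera axes: x right, y down, z forward; pixel columns grow to the right and rows downward; lengths in m; the calibration is good to about 2 mm. A picture is of the moment at which its call begins: read the wrist's pose just before it.
- hand_in(): hands the job in; it is judged then, once.
The state is a dict: "clock": time; "joint_pos": joint angles; "joint_velocities": joint speeds; "tau": joint torques, N m; "position": TCP position; "ee_rot": TCP orientation; "ft_force": force on the tool from outside, world axes, zero at the start; "torque": the same for the moment, N m; "grip_width": opening from 0.0 (shut) to 1.0 (fully open); "grasp_force": force on a finger pad.
Only numpy, scipy, OpenCV 4.12 (cv2) and the standard library are available. Lean on these libraries where they do the work, as an engineer would, in place of code of your own. Each camera call takes 0.05 s, during which the arm holds its last target. There are 200 camera calls.

## Task

Get the bench ready for weighing out thread sealant: stand the empty steel cup upright in the middle of the balance pan, inside the scribed ring, set down gently so that the pan is not driven to its stop, and let go of it. Then take the red safety cap of the bottle in the bench cradle, push it down against its spring, twist it anticlockwise until it is free and lift it off; finish still holding it in the gripper, level and still, about 6 cm straight above the open mouth so that it drips back into the bottle. The bottle stays seated in its cradle and everything else on the bench stays where it is.

Things in the scene. Friction and masses are not known exactly. Their poses are not given: they have to be found in the camera images.
- cup: Straight, open steel dosing cup, loose: outside diameter 58 mm (61 mm at the flared rim), height 80 mm, wall 2.5 mm, about 0.22 kg. Origin at the centre of its underside, z up.
- balance: Spring dial balance with a blue housing, fixed, 195 mm deep (x from -110 to +85 mm) by 150 mm wide, housing 85 mm high, white dial on the slope at its front (-x) side. Origin on the bench; the pan's centre lies at x +15 mm, y 0 of this frame. The housing's frame does not move when loaded.
- pan: Round flat steel pan of the balance, diameter 140 mm, 4 mm thick, with a thin scribed ring of 76 mm diameter about its centre. Origin at the centre of its TOP face, 115 mm above the bench (= z 115 mm in the balance's frame) when empty. It sinks straight down on a spring of about 0.45 N/mm (about 5 mm under the cup) to a hard stop at 20 mm; do not push it down further than 16 mm.
- cradle: Steel bottle cradle screwed to the bench: a square open socket, 79 mm outside, 73 mm inside, walls 44 mm high, floor 3 mm thick, on a 112 mm square flange. Origin on the bench at its centre.
- bottle: Square white sealant bottle with a blue label, 0.45 kg, loose in the cradle with 1.5 mm play a side, which keeps it from turning: body 70 x 70 x 90 mm, neck 34 mm diameter, mouth 135 mm above its underside. Origin at the centre of its underside (3 mm above the bench), z up.
- mouth (a point): Centre of the bottle's open mouth, at the top of the neck (135 mm above the bottle's underside, 138 mm above the bench); the cap covers it at the start.
- cap: Red ribbed push-and-turn safety cap on the bottle, 53 mm diameter over the ribs (rigid grip 52 mm), 35 mm high, 45 g. Origin at the centre of its underside (skirt rim), at z 112 mm in the bottle's frame when locked; z up; cap and bottle x axes parallel when locked. It cannot be turned clockwise, nor turned or pulled off while locked and not pressed.
- cap_top (a point): Centre of the cap's top face, 35 mm above its origin, 150 mm above the bench when locked. Pressing: a sprung liner resists with 5.4 N rising 0.9 N per mm, to a stop at 5.5 mm. Pressed 3.5 mm or more (4.5 is good) its lugs clear their teeth and it turns anticlockwise seen from above; turned 38 to 84 degrees (60 is the middle, a stop follows) it is free to lift straight off.
- valve1: Loose nickel valve body (bystander), diameter 38 mm, 38 mm high, with a brass side spigot reaching 35 mm from its axis along its x. Origin at the centre of its underside.
- valve2: Loose valve body (bystander), as valve1.
- valve3: Loose valve body (bystander), as valve1.
- valve4: Loose valve body (bystander), as valve1.
- weight: Loose brass check weight (bystander), diameter 28 mm, 41 mm high, standing beyond the balance. Origin at the centre of its underside.
- pliers: Loose pliers with orange handles (bystander), lying flat beyond the cradle, 157 mm long along its x (-62 to +95 mm), 58 mm wide, 14 mm high. Origin on the bench between the handles.
- oil: Small loose oil bottle (bystander), diameter 44 mm, 110 mm high. Origin at the centre of its underside.
Mind the look-alikes: they are no part of the job. What is shaped like the cup but pink is not meant. What is shaped like the bottle but green is not meant.

How it is judged:
On the way, in this order (a step that is already met when the one before it is completed fails the run):
1. the cup stands upright in the middle of the balance pan, let go and at rest (horizontal distance between cup and pan below 0.012 m and contact force between cup and pan above 1 N and contact force between cup and the fingers below 0.1 N and angle between cup's own z axis and vertical below 0.06 rad and linear speed of cup below 0.03 m/s), for 0.2 s.
2. the safety cap is pushed down against its spring (z of cap in the frame of bottle below 0.1095 m and contact force between cap and the fingers above 1 N), for 0.05 s.
At the end, for the whole second after the job is handed in: Cap held in the gripper, level within 8 degrees, still, not touching the bottle, its underside 30 to 100 mm above the mouth and within 15 mm of straight above it; bottle fully down and upright in its cradle; cup upright, let go, on the pan within 12 mm of its centre (all of step 1 and z of cap in the frame of mouth between 0.03 and 0.1 m and horizontal distance between cap and mouth below 0.015 m and angle between cap's own z axis and vertical below 0.15 rad and linear speed of cap below 0.02 m/s and contact force between cap and the fingers above 2 N and contact force between cap and bottle below 0.05 N and z of bottle in the frame of cradle below 0.006 m and horizontal distance between bottle and cradle below 0.006 m and angle between bottle's own z axis and vertical below 0.06 rad); the arm keeps its last pose, push and grip.
It fails at once if the pan is driven down to its stop (z of pan in the frame of balance below 0.098 m).
It fails at once if the bottle is pulled up out of its seat or tipped (z of bottle in the frame of cradle above 0.018 m or angle between bottle's own z axis and vertical above 0.2 rad).
It fails at once if a bystander is pushed aside or knocked over (distance of any of valve1, valve2, valve3, valve4, weight, pliers, oil from where it was at the start of the episode above 0.02 m).
It also fails if it takes over 48 s, if anything falls off the work surface, if the arm or the gripper's body presses on something with over 40 N, if the wrist force passes 120 N, or if a joint passes its speed limit or range.

## Working session

There is one attempt and no reset: what is moved stays moved. The work goes in short steps, Python scripts to look and compute and a tool call to move; the robot and the scene stay as the last step left them, time stands still between calls to the robot, and variables do not carry over. Pictures are saved under pics/ and viewed, at most 10 in all, crops included, and the job is handed in when it is done.

Besides the shell and the picture viewer there is one more tool, called after "Emit:" as a command line: name --argument value ..., lists and objects as JSON in quotes. move_arm: Moves the arm, as the interface text tells. Its arguments: {"type":"object","properties":{"plan":{"type":"array","items":{"type":"object","properties":{"delta_pos":{"type":"array","items":{"type":"number"}},"turn":{"type":"array","items":{"type":"number"}},"fingers":{"type":"number"}}}},"force":{"type":"number"}},"required":["plan"]}

```bash
mkdir -p pics
cat > h.py <<'E'
import numpy as np, cv2
from workcell import get_obs, camera, hand_in, tip_reach
def snap(n,f):
    c=camera(n); cv2.imwrite('pics/'+f+'.png',c['color'][:,:,::-1]); np.savez('pics/'+f+'.npz',**{k:np.array(v) for k,v in c.items()}); return c
def world(c):
    # HxWx3 world points
    z=c['range_z']; v,u=np.mgrid[:z.shape[0],:z.shape[1]]
    P=np.stack([(u-c['cx'])/c['fx']*z,(v-c['cy'])/c['fy']*z,z],-1)
    return (P-c['t'])@c['R']
E
python3 - <<'E'
from h import *
o=get_obs(); print({k:np.round(v,4) for k,v in o.items()})
print(tip_reach() if callable(tip_reach) else tip_reach)
a=snap('top','top'); b=snap('scene','scene')
print(a['R'],a['t'],a['fx'])
E
```

```text
{'clock': np.float64(0.0), 'joint_pos': array([ 1.2364,  0.3329, -0.0647,  1.461 ,  0.0216,  1.3499, -0.0885]), 'joint_velocities': array([-0.0006, -0.    , -0.0001,  0.0009, -0.0003,  0.0001, -0.0005]), 'tau': array([-6.00000e-04, -6.25440e+01,  4.90000e-02, -3.91616e+01,
        1.64000e-02,  9.70000e-03, -1.00000e-04]), 'position': array([ 0.1916, -0.5945,  0.2415]), 'ee_rot': array([ 9.879e-01,  1.553e-01, -1.000e-04, -7.000e-04]), 'ft_force': array([-0.4028,  0.1973, -0.5247]), 'torque': array([ 0.0269, -0.0037,  0.0327]), 'grasp_force': np.float64(0.0), 'grip_width': np.float64(1.0006)}
0.011
[[-0.01428535 -0.99989674  0.0015616 ]
 [-0.99760303  0.0141468  -0.06773529]
 [ 0.0677062  -0.00252548 -0.99770211]] [0.00172136 0.59296351 1.41297182] 453.86088647923697
```

View pics/top.png

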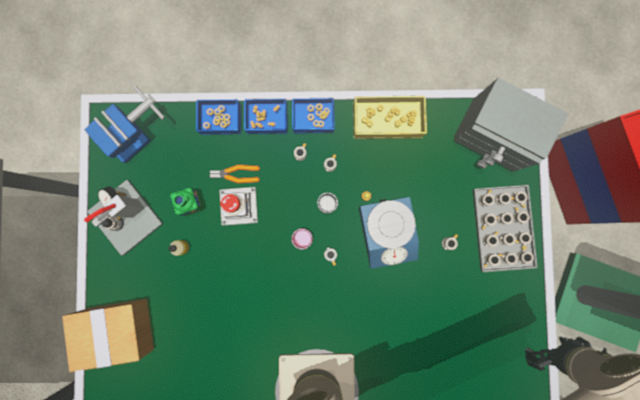

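View pics/scene.png

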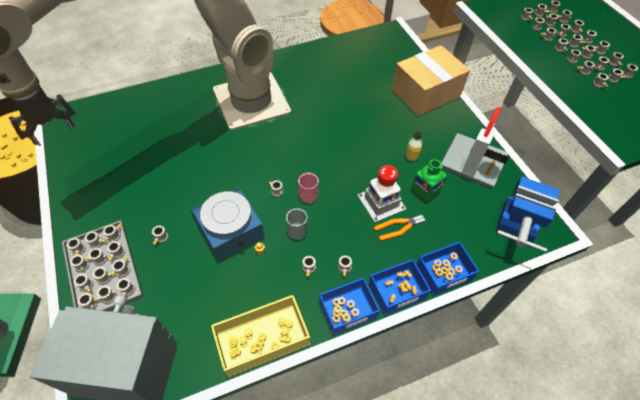

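The top view shows the steel cup at (327,202), the pink look-alike at (302,238), the pan at (390,223) with its dial at (395,257), the red cap at (233,203), the weight at (366,196), and valves at (330,162), (300,152), (331,256) and (450,243). Next I'll measure these by depth.

```bash
cat > m.py <<'E'
from h import *
for n in ('top','scene'):
    c=dict(np.load(f'pics/{n}.npz')); W=world(c); col=c['color'].astype(int)
    def circ(name,near,r,zr,mask=None):
        m=(np.hypot(W[...,0]-near[0],W[...,1]-near[1])<r)&(W[...,2]>zr[0])&(W[...,2]<zr[1])&(c['range_z']>0)
        if mask is not None: m&=mask
        p=W[m]
        if len(p)<5: print(n,name,'few',len(p));return
        (x,y),rad=cv2.minEnclosingCircle(p[:,:2].astype(np.float32))
        print(n,name,len(p),'mean',p.mean(0).round(4),'mec',round(x,4),round(y,4),'r',round(rad,4),'zmax',p[:,2].max().round(4),'zmed',np.median(p[:,2]).round(4))
    if n=='top':
        for k,(u,v) in dict(cup=(327,202),pink=(302,238),pan=(390,223),cap=(233,203),wt=(366,196),v1=(330,162),v2=(300,152),v3=(331,256),v4=(450,243),oil=(179,247),green=(184,200),dial=(395,257)).items(): print(k,W[v,u].round(3))
    red=(col[...,0]>130)&(col[...,1]<90)&(col[...,2]<90)
    circ('cup',(0.562,-0.02),.05,(.06,.1))
    circ('pan',(0.505,-0.18),.09,(.105,.125))
    circ('captop',(0.55,0.235),.05,(.14,.165),red)
    circ('cradle walls',(0.55,0.235),.07,(.035,.055))
    circ('flange',(0.55,0.235),.09,(.003,.012))
E
python3 m.py
python3 - <<'E'
import cv2
a=cv2.imread('pics/top.png');b=cv2.imread('pics/scene.png')
c=cv2.resize(a[140:280,160:470],(775,350),interpolation=cv2.INTER_CUBIC)
d=cv2.resize(b[150:260,180:460],(636,250),interpolation=cv2.INTER_CUBIC)
import numpy as np
d=np.pad(d,((0,0),(0,775-636),(0,0)))
cv2.imwrite('pics/crop.png',np.vstack([c,d]))
E
```

```text
cup [ 0.589 -0.042  0.006]
pink [0.476 0.039 0.003]
pan [ 0.518 -0.223  0.114]
cap [0.581 0.232 0.149]
wt [ 0.604 -0.163  0.04 ]
v1 [ 0.713 -0.053  0.036]
v2 [0.745 0.041 0.04 ]
v3 [ 0.42  -0.051  0.041]
v4 [ 0.454 -0.42   0.04 ]
oil [0.455 0.407 0.08 ]
green [0.593 0.379 0.127]
dial [ 0.415 -0.246  0.055]
top cup 53 mean [ 0.5775 -0.0323  0.0789] mec 0.5844 -0.039 r 0.0296 zmax 0.0875 zmed 0.0793
top pan 1440 mean [ 0.5126 -0.2136  0.1157] mec 0.5149 -0.2229 r 0.0697 zmax 0.1237 zmed 0.1157
top captop 125 mean [0.5799 0.2394 0.1499] mec 0.5815 0.2419 r 0.025 zmax 0.1571 zmed 0.1502
top cradle walls 78 mean [0.5656 0.2202 0.0442] mec 0.5764 0.2426 r 0.0504 zmax 0.0547 zmed 0.0438
top flange 527 mean [0.5478 0.2296 0.0052] mec 0.55 0.2351 r 0.09 zmax 0.012 zmed 0.0047
scene cup 113 mean [ 0.5729 -0.0314  0.0728] mec 0.5853 -0.0359 r 0.0306 zmax 0.0822 zmed 0.0742
scene pan 1321 mean [ 0.5171 -0.213   0.114 ] mec 0.516 -0.2182 r 0.0704 zmax 0.1212 zmed 0.114
scene captop 131 mean [0.5805 0.2409 0.1491] mec 0.5838 0.2422 r 0.0265 zmax 0.1554 zmed 0.1493
scene cradle walls 82 mean [0.5826 0.2086 0.0435] mec 0.5836 0.2243 r 0.0412 zmax 0.0549 zmed 0.0424
scene flange 228 mean [0.5772 0.2151 0.0054] mec 0.5502 0.234 r 0.0899 zmax 0.0119 zmed 0.0046
```

View pics/crop.png

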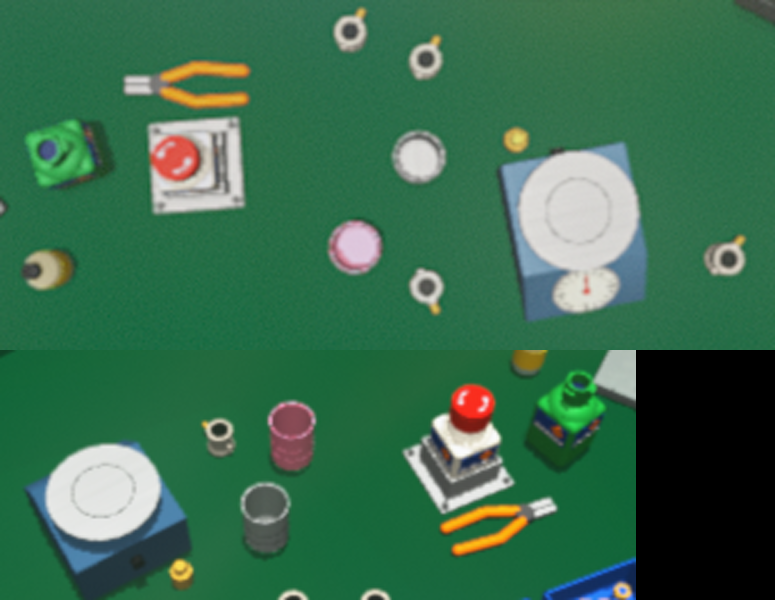

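The crop confirms the steel cup, the pan with its ring, and the red cap on the white bottle. I'll rerun the fits on these centres so nothing is clipped, and compute the first move.

```bash
sed -i "s/(0.562,-0.02),.05,(.06/(0.583,-0.037),.045,(.06/;s/(0.505,-0.18),.09/(0.515,-0.222),.085/;s/(0.55,0.235),.05,(.14/(0.582,0.242),.04,(.14/;s/(0.55,0.235),/(0.57,0.235),/" m.py
cat >> h.py <<'E'
from scipy.spatial.transform import Rotation as Ro
def d(*targets):
    o=get_obs(); R=Ro.from_quat(o['ee_rot'])
    print('clock',o['clock'],'pos',o['position'].round(4),'yaw',np.degrees(R.as_euler('xyz')).round(2),'q',o['joint_pos'].round(2),'F',o['ft_force'].round(2),'grip',round(float(o['grip_width']),3),round(float(o['grasp_force']),1))
    for t in targets: print(t,'->',R.inv().apply(np.array(t)-o['position']).round(4))
E
python3 m.py | grep -v -e '->' | tail -n +13
python3 - <<'E'
from h import *
d((.584,-.037,.2),(.584,-.037,.11),(.584,-.037,.044))
# ring centre / pan ellipse & cup using both colour & geometry: symmetrical extents
for n in ('top','scene'):
    c=dict(np.load(f'pics/{n}.npz')); W=world(c)
    for k,ct,r,zr in (('pan',(.515,-.222),.085,(.108,.122)),):
        m=(np.hypot(W[...,0]-ct[0],W[...,1]-ct[1])<r)&(W[...,2]>zr[0])&(W[...,2]<zr[1])
        p=W[m]; print(n,k,p.mean(0).round(4),cv2.fitEllipse(cv2.convexHull((p[:,:2]*1000).astype(np.float32))))
E
```

```text
top cup 83 mean [ 0.5867 -0.0399  0.078 ] mec 0.5846 -0.0391 r 0.0299 zmax 0.0875 zmed 0.0791
top pan 1763 mean [ 0.5151 -0.2242  0.1157] mec 0.5153 -0.2247 r 0.0699 zmax 0.1237 zmed 0.1157
top captop 135 mean [0.5815 0.2392 0.1499] mec 0.5815 0.2419 r 0.025 zmax 0.1571 zmed 0.1502
top cradle walls 86 mean [0.5706 0.2202 0.0443] mec 0.5816 0.243 r 0.0539 zmax 0.0547 zmed 0.0442
top flange 542 mean [0.5676 0.2314 0.0054] mec 0.5699 0.235 r 0.09 zmax 0.012 zmed 0.005
scene cup 173 mean [ 0.5852 -0.0377  0.0724] mec 0.5869 -0.0388 r 0.0311 zmax 0.0842 zmed 0.0734
scene pan 1657 mean [ 0.5208 -0.2243  0.114 ] mec 0.5182 -0.2244 r 0.0713 zmax 0.1212 zmed 0.114
scene captop 185 mean [0.5872 0.2418 0.1488] mec 0.5847 0.2429 r 0.0267 zmax 0.1554 zmed 0.1491
scene cradle walls 188 mean [0.6045 0.2278 0.0439] mec 0.5869 0.2408 r 0.0539 zmax 0.0549 zmed 0.0433
scene flange 277 mean [0.5983 0.2249 0.0053] mec 0.5702 0.2345 r 0.0896 zmax 0.0119 zmed 0.0046
clock 0.1 pos [ 0.1916 -0.5946  0.2416] yaw [-179.93    0.     17.86] q [ 1.24  0.33 -0.06  1.46  0.02  1.35 -0.09] F [-0.18 -0.28  0.66] grip 0.997 0.0
(0.584, -0.037, 0.2) -> [ 0.5445 -0.4103  0.0421]
(0.584, -0.037, 0.11) -> [ 0.5445 -0.4102  0.1321]
(0.584, -0.037, 0.044) -> [ 0.5445 -0.4101  0.1981]
top pan [ 0.5152 -0.2242  0.1156] ((515.468017578125, -224.66537475585938), (137.75889587402344, 139.29342651367188), 165.97442626953125)
scene pan [ 0.5207 -0.2244  0.114 ] ((518.41796875, -223.82069396972656), (138.368408203125, 141.05052185058594), 87.66085815429688)
```

Units first: shifts go in shares of 750 mm and turns go in shares of 360 degrees. So 0.546 m / 0.75 = 0.728, -0.408 m / 0.75 = -0.544.

Emit:
move_arm --plan '[{"delta_pos": [0.728,-0.544,0],"fingers": 0},{"delta_pos": [0.728,-0.544,0],"fingers": 0},{"delta_pos": [0.728,-0.544,0],"fingers": 0},{"delta_pos": [0.728,-0.544,0],"fingers": 0},{"delta_pos": [0.728,-0.544,0],"fingers": 0},{"delta_pos": [0.728,-0.544,0],"fingers": 0},{"delta_pos": [0.728,-0.544,0],"fingers": 0},{"delta_pos": [0.728,-0.544,0],"fingers": 0},{"delta_pos": [0.728,-0.544,0],"fingers": 0},{"delta_pos": [0.728,-0.544,0],"fingers": 0},{"delta_pos": [0.728,-0.544,0],"fingers": 0},{"delta_pos": [0.728,-0.544,0.0933],"fingers": 0}]'

```text
validation failed for argument at $.pl...
```

Run:
```python
from h import *
d((.586,-.039,.11),(.586,-.039,.044))
o=get_obs(); c=snap('wrist','w1')
z=c['range_z'];v,u=np.mgrid[:400,:640]
P=np.stack([(u-c['cx'])/c['fx']*z,(v-c['cy'])/c['fy']*z,z,np.ones_like(z)],-1)@np.array(c['tool_from_camera']).T
W=Ro.from_quat(o['ee_rot']).apply(P[...,:3].reshape(-1,3))+o['position']
m=(np.hypot(W[:,0]-.586,W[:,1]+.039)<.045)&(W[:,2]>.07)&(W[:,2]<.09)&(z.ravel()>0)
p=W[m]; print(len(p))
if len(p)>5: print(p.mean(0),cv2.minEnclosingCircle(p[:,:2].astype(np.float32)))
```

```text
clock 0.1 pos [ 0.1916 -0.5946  0.2416] yaw [-179.93    0.     17.86] q [ 1.24  0.33 -0.06  1.46  0.02  1.35 -0.09] F [-0.18 -0.28  0.66] grip 0.997 0.0
(0.586, -0.039, 0.11) -> [ 0.5458 -0.4077  0.1321]
(0.586, -0.039, 0.044) -> [ 0.5458 -0.4076  0.1981]
0
```

View pics/w1.png

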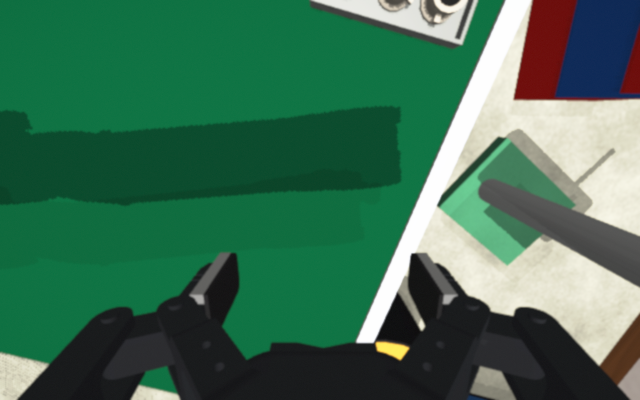

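The move was refused, probably because "turn" was missing, and the picture is from the start pose: the fingers are at (215,275) and (430,275) over the bench edge. I'll resend it with "turn".

To row units: 0.546 m / 0.75 = 0.728, -0.408 m / 0.75 = -0.544.

Emit:
move_arm --plan '[{"delta_pos": [0.728,-0.544,0],"turn": [0,0,0],"fingers": 0.0},{"delta_pos": [0.728,-0.544,0],"turn": [0,0,0],"fingers": 0.0},{"delta_pos": [0.728,-0.544,0],"turn": [0,0,0],"fingers": 0.0},{"delta_pos": [0.728,-0.544,0],"turn": [0,0,0],"fingers": 0.0},{"delta_pos": [0.728,-0.544,0],"turn": [0,0,0],"fingers": 0.0},{"delta_pos": [0.728,-0.544,0],"turn": [0,0,0],"fingers": 0.0},{"delta_pos": [0.728,-0.544,0],"turn": [0,0,0],"fingers": 0.0},{"delta_pos": [0.728,-0.544,0],"turn": [0,0,0],"fingers": 0.0},{"delta_pos": [0.728,-0.544,0],"turn": [0,0,0],"fingers": 0.0},{"delta_pos": [0.728,-0.544,0],"turn": [0,0,0],"fingers": 0.0},{"delta_pos": [0.728,-0.544,0],"turn": [0,0,0],"fingers": 0.0},{"delta_pos": [0.728,-0.544,0.0933],"turn": [0,0,0],"fingers": 0.0}]'

```text
clock: 1.65
position: [0.5906, -0.0333, 0.1829]
ee_rot: [0.987, 0.159, 0.005, -0.0]
ft_force: [1.1, -0.7, -1.4]
grip_width: 1.002
grasp_force: 0.0
```

```bash
cat >> h.py <<'E'
def wrist(f):
    o=get_obs(); c=snap('wrist',f); z=c['range_z'];v,u=np.mgrid[:400,:640]
    P=np.stack([(u-c['cx'])/c['fx']*z,(v-c['cy'])/c['fy']*z,z,np.ones_like(z)],-1)@np.array(c['tool_from_camera']).T
    W=Ro.from_quat(o['ee_rot']).apply(P[...,:3].reshape(-1,3))+o['position']
    return W[z.ravel()>0]
def circ(W,ct,r,z0,z1):
    p=W[(np.hypot(W[:,0]-ct[0],W[:,1]-ct[1])<r)&(W[:,2]>z0)&(W[:,2]<z1)]; print(len(p))
    if len(p)>5: print(p.mean(0).round(4),cv2.minEnclosingCircle(p[:,:2].astype(np.float32)),'zmed',np.median(p[:,2]))
E
python3 - <<'E'
from h import *
W=wrist('w2'); circ(W,(.586,-.039),.04,.072,.086)
d((.586,-.039,.11),(.586,-.039,.044))
E
```

```text
978
[ 0.5809 -0.0414  0.0769] ((0.583999752998352, -0.039850566536188126), 0.030430655926465988) zmed 0.07739630481675716
clock 1.7 pos [ 0.584  -0.0364  0.1712] yaw [-179.77    0.36   18.11] q [ 0.44  0.35 -0.55  1.63  0.19  1.22 -1.41] F [-3.69 -0.74 -8.61] grip 0.998 0.0
(0.586, -0.039, 0.11) -> [0.0015 0.0033 0.0612]
(0.586, -0.039, 0.044) -> [0.0019 0.0036 0.1272]
```

View pics/w2.png

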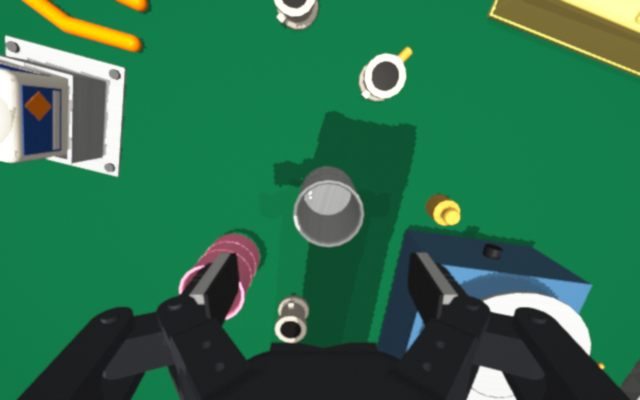

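The wrist view shows the steel cup centred between the fingers at (328,212), with the pink cup clear to the left. I'll descend and grip.

To row units: 0.128 m / 0.75 = 0.1707, 0.09 m / 0.75 = 0.12.

Emit:
move_arm --plan '[{"delta_pos": [-0.0013,0,0.0667],"turn": [0,0,0],"fingers": 0.0},{"delta_pos": [-0.0013,0,0.12],"turn": [0,0,0],"fingers": 0.0},{"delta_pos": [-0.0013,0,0.1707],"turn": [0,0,0],"fingers": 0.0},{"delta_pos": [-0.0013,0,0.1707],"turn": [0,0,0],"fingers": 0.0},{"delta_pos": [-0.0013,0,0.1707],"turn": [0,0,0],"fingers": 1.0},{"delta_pos": [-0.0013,0,0.1707],"turn": [0,0,0],"fingers": 1.0},{"delta_pos": [-0.0013,0,0.1707],"turn": [0,0,0],"fingers": 1.0},{"delta_pos": [-0.0013,0,0.1707],"turn": [0,0,0],"fingers": 1.0}]' --force 40

```text
clock: 2.7
position: [0.5866, -0.0395, 0.0542]
ee_rot: [0.988, 0.155, 0.002, 0.001]
ft_force: [-2.0, 0.6, 7.2]
grip_width: 0.684
grasp_force: 43.1
```

Run:
```python
from h import *
d()
```

```text
clock 2.7 pos [ 0.5866 -0.0395  0.0542] yaw [ 1.799e+02 -1.600e-01  1.785e+01] q [ 0.41  0.48 -0.52  1.74  0.28  1.   -1.47] F [-1.96  0.59  7.2 ] grip 0.684 43.1
```

To row units: -0.15 m / 0.75 = -0.2, -0.1 m / 0.75 = -0.1333.

Emit:
move_arm --plan '[{"delta_pos": [0,0,-0.0533],"turn": [0,0,0],"fingers": 1.0},{"delta_pos": [0,0,-0.1333],"turn": [0,0,0],"fingers": 1.0},{"delta_pos": [0,0,-0.2],"turn": [0,0,0],"fingers": 1.0},{"delta_pos": [0,0,-0.2],"turn": [0,0,0],"fingers": 1.0},{"delta_pos": [0,0,-0.2],"turn": [0,0,0],"fingers": 1.0}]'

```text
clock: 3.32
position: [0.585, -0.0395, 0.2018]
ee_rot: [0.988, 0.155, -0.0, 0.0]
ft_force: [-0.4, -0.8, -2.8]
grip_width: 0.685
grasp_force: 44.6
```

Run:
```python
from h import *
d((.517,-.2245,.2))
W=world(snap('scene','s2')).reshape(-1,3)
for z0 in (.1,.15):
  p=W[(np.hypot(W[:,0]-.586,W[:,1]+.04)<.034)&(W[:,2]>z0)&(W[:,2]<.26)]; print(len(p),np.percentile(p[:,2],[0,2,5,50]))
```

```text
clock 3.325 pos [ 0.585  -0.0395  0.2018] yaw [1.7997e+02 1.0000e-02 1.7860e+01] q [ 0.45  0.33 -0.56  1.6   0.18  1.27 -1.4 ] F [-0.4  -0.78 -2.84] grip 0.685 44.6
(0.517, -0.2245, 0.2) -> [-0.1214  0.1552  0.0019]
539 [0.1493065  0.15242764 0.15589313 0.19243207]
537 [0.15000001 0.15268385 0.15615756 0.19250352]
```

To row units: 0.1552 m / 0.75 = 0.2069, -0.1214 m / 0.75 = -0.1619.

Emit:
move_arm --plan '[{"delta_pos": [-0.04,0.052,0],"turn": [0,0,0],"fingers": 1.0},{"delta_pos": [-0.0867,0.1107,0],"turn": [0,0,0],"fingers": 1.0},{"delta_pos": [-0.1333,0.1707,0],"turn": [0,0,0],"fingers": 1.0},{"delta_pos": [-0.1619,0.2069,0],"turn": [0,0,0],"fingers": 1.0},{"delta_pos": [-0.1619,0.2069,0],"turn": [0,0,0],"fingers": 1.0},{"delta_pos": [-0.1619,0.2069,0.02],"turn": [0,0,0],"fingers": 1.0},{"delta_pos": [-0.1619,0.2069,0.0333],"turn": [0,0,0],"fingers": 1.0},{"delta_pos": [-0.1619,0.2069,0.0333],"turn": [0,0,0],"fingers": 1.0},{"delta_pos": [-0.1619,0.2069,0.0333],"turn": [0,0,0],"fingers": 1.0}]'

```text
clock: 4.5
position: [0.5176, -0.2239, 0.1769]
ee_rot: [0.988, 0.156, 0.0, -0.0]
ft_force: [0.5, -0.4, -0.8]
grip_width: 0.686
grasp_force: 44.5
```

Run:
```python
from h import *
d((.517,-.2245,.166))
c=snap('top','t3');W=world(c).reshape(-1,3)
circ(W,(.517,-.2245),.04,.19,.22)
p=W[(np.hypot(W[:,0]-.517,W[:,1]+.2245)<.08)&(abs(W[:,2]-.113)<.008)];print(len(p),np.median(p[:,2]),cv2.minEnclosingCircle(p[:,:2].astype(np.float32)))
c=snap('scene','s3');W=world(c).reshape(-1,3)
circ(W,(.517,-.2245),.04,.19,.22)
cv2.imwrite('pics/s3c.png',cv2.resize(c['color'][130:280,150:350,::-1],(800,600),interpolation=cv2.INTER_CUBIC))
```

```text
clock 4.5 pos [ 0.5176 -0.2239  0.1769] yaw [-1.800e+02 -1.000e-02  1.791e+01] q [ 0.72  0.28 -0.46  1.69  0.13  1.2  -1.03] F [ 0.5  -0.42 -0.84] grip 0.686 44.5
(0.517, -0.2245, 0.166) -> [-0.0008  0.0004  0.0109]
13
[ 0.5137 -0.2022  0.2046] ((0.5136704444885254, -0.20887698233127594), 0.02528952993452549) zmed 0.20482818667883465
696 0.11556810434549285 ((0.5156978964805603, -0.22355687618255615), 0.06953377276659012)
138
[ 0.5299 -0.2176  0.2005] ((0.5223300457000732, -0.22379428148269653), 0.03871925547719002) zmed 0.19985018762002588
```

View pics/s3c.png

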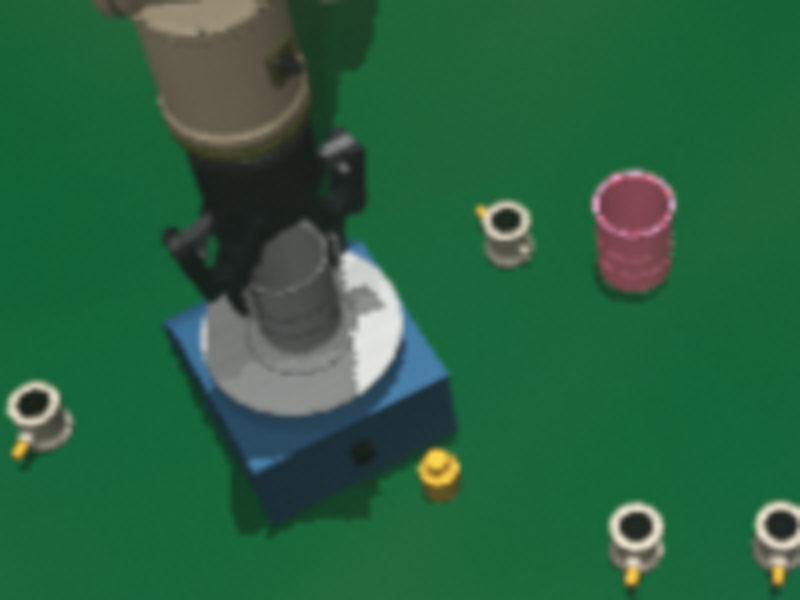

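The cup hovers centred over the ring at about (295,335) in the crop. Now I'll lower it slowly and release.

To row units: 0.0125 m / 0.75 = 0.0167, 0.01 m / 0.75 = 0.0133.

Emit:
move_arm --plan '[{"delta_pos": [-0.0007,0.0007,0.0053],"turn": [0,0,0],"fingers": 1.0},{"delta_pos": [-0.0007,0.0007,0.0093],"turn": [0,0,0],"fingers": 1.0},{"delta_pos": [-0.0007,0.0007,0.0133],"turn": [0,0,0],"fingers": 1.0},{"delta_pos": [-0.0007,0.0007,0.0167],"turn": [0,0,0],"fingers": 1.0},{"delta_pos": [-0.0007,0.0007,0.0167],"turn": [0,0,0],"fingers": 1.0},{"delta_pos": [-0.0007,0.0007,0.0167],"turn": [0,0,0],"fingers": 1.0}]'

```text
clock: 5.35
position: [0.517, -0.2249, 0.1642]
ee_rot: [0.988, 0.155, -0.0, -0.0]
ft_force: [-0.3, -0.5, -0.8]
grip_width: 0.688
grasp_force: 44.7
```

Run:
```python
from h import *
d()
```

```text
clock 5.35 pos [ 0.517  -0.2249  0.1642] yaw [-1.7999e+02  1.0000e-02  1.7870e+01] q [ 0.72  0.29 -0.46  1.71  0.14  1.18 -1.03] F [-0.32 -0.46 -0.81] grip 0.688 44.7
```

Run:
```python
from h import *
for n in ('top','scene'):
  W=world(snap(n,n+'4')).reshape(-1,3)
  r=np.hypot(W[:,0]-.517,W[:,1]+.2245); p=W[(r<.068)&(r>.045)&(abs(W[:,2]-.11)<.012)]; print(n,len(p),np.median(p[:,2]))
  p=W[(r<.032)&(W[:,2]>.17)&(W[:,2]<.205)]; print(len(p),np.percentile(p[:,2],[50,90,98]))
for i in range(3): print(get_obs()['ft_force'])
```

```text
top 488 0.11030947273521044
8 [0.18835077 0.19379457 0.19397583]
scene 642 0.10863614787796036
145 [0.18149    0.18969345 0.19337399]
[-1.00588187 -0.36421608  0.77431376]
[-1.00588187 -0.36421608  0.77431376]
[-1.00588187 -0.36421608  0.77431376]
```

The pan has sunk 5.3 mm, which is the cup's own weight. Releasing.

To row units: -0.09 m / 0.75 = -0.12, -0.05 m / 0.75 = -0.0667.

Emit:
move_arm --plan '[{"delta_pos": [0,0,0],"turn": [0,0,0],"fingers": 0.2},{"delta_pos": [0,0,0],"turn": [0,0,0],"fingers": 0.0},{"delta_pos": [0,0,0],"turn": [0,0,0],"fingers": 0.0},{"delta_pos": [0,0,0],"turn": [0,0,0],"fingers": 0.0},{"delta_pos": [0,0,-0.0267],"turn": [0,0,0],"fingers": 0.0},{"delta_pos": [0,0,-0.0667],"turn": [0,0,0],"fingers": 0.0},{"delta_pos": [0,0,-0.12],"turn": [0,0,0],"fingers": 0.0},{"delta_pos": [0,0,-0.12],"turn": [0,0,0],"fingers": 0.0}]'

```text
clock: 6.45
position: [0.5185, -0.2252, 0.2576]
ee_rot: [0.988, 0.155, 0.002, 0.002]
ft_force: [0.1, 0.3, 0.2]
grip_width: 0.998
grasp_force: 0.0
```

Run:
```python
from h import *
W=world(snap('scene','s5')).reshape(-1,3); circ(W,(.517,-.2245),.04,.175,.205)
r=np.hypot(W[:,0]-.517,W[:,1]+.2245); p=W[(r<.068)&(r>.045)&(abs(W[:,2]-.11)<.012)]; print(np.median(p[:,2]),cv2.minEnclosingCircle(W[(r<.08)&(abs(W[:,2]-.109)<.008)][:,:2].astype(np.float32)))
d((.583,.2424,.25),(.583,.2424,.22))
```

```text
180
[ 0.5169 -0.224   0.1834] ((0.5181224942207336, -0.2238674759864807), 0.031008264049887657) zmed 0.18415206051899974
0.10823764356171758 ((0.5189157128334045, -0.22327472269535065), 0.07056273519992828)
clock 6.5 pos [ 0.5177 -0.2251  0.2556] yaw [ 1.7989e+02 -1.1000e-01  1.7870e+01] q [ 0.73  0.22 -0.47  1.59  0.1   1.35 -1.01] F [ 0.58  0.14 -1.45] grip 0.998 0.0
(0.583, 0.2424, 0.25) -> [ 0.2056 -0.4249  0.0051]
(0.583, 0.2424, 0.22) -> [ 0.2055 -0.425   0.0351]
```

The cup stands centred within 1 mm. Next is the move above the cap.

To row units: -0.425 m / 0.75 = -0.5667, 0.206 m / 0.75 = 0.2747.

Emit:
move_arm --plan '[{"delta_pos": [0.2747,-0.5667,0],"turn": [0,0,0],"fingers": 0.0},{"delta_pos": [0.2747,-0.5667,0],"turn": [0,0,0],"fingers": 0.0},{"delta_pos": [0.2747,-0.5667,0],"turn": [0,0,0],"fingers": 0.0},{"delta_pos": [0.2747,-0.5667,0],"turn": [0,0,0],"fingers": 0.0},{"delta_pos": [0.2747,-0.5667,0],"turn": [0,0,0],"fingers": 0.0},{"delta_pos": [0.2747,-0.5667,0],"turn": [0,0,0],"fingers": 0.0},{"delta_pos": [0.2747,-0.5667,0],"turn": [0,0,0],"fingers": 0.0},{"delta_pos": [0.2747,-0.5667,0],"turn": [0,0,0],"fingers": 0.0},{"delta_pos": [0.2747,-0.5667,0],"turn": [0,0,0],"fingers": 0.0},{"delta_pos": [0.2747,-0.5667,0],"turn": [0,0,0],"fingers": 0.0},{"delta_pos": [0.2747,-0.5667,0],"turn": [0,0,0],"fingers": 0.0}]'

```text
clock: 7.88
position: [0.5831, 0.2411, 0.254]
ee_rot: [0.988, 0.154, -0.0, 0.0]
ft_force: [0.9, -0.3, 0.0]
grip_width: 1.001
grasp_force: 0.0
```

Run:
```python
from h import *
W=wrist('w6'); circ(W,(.583,.2424),.045,.142,.162); circ(W,(.583,.2424),.045,.12,.162)
d((.583,.2424,.2),(.583,.2424,.126))
```

```text
2838
[0.5833 0.2431 0.148 ] ((0.5822871923446655, 0.24290329217910767), 0.02647099271416664) zmed 0.14813174913862054
3079
[0.5848 0.2436 0.1468] ((0.5823559761047363, 0.2429094910621643), 0.026529783383011818) zmed 0.14806339504722696
clock 7.925 pos [0.5831 0.2412 0.2542] yaw [1.7995e+02 1.0000e-02 1.7740e+01] q [ 0.06  0.43 -0.71  1.4   0.28  1.42 -1.91] F [ 0.2  -0.32 -0.6 ] grip 0.998 0.0
(0.583, 0.2424, 0.2) -> [ 0.0003 -0.0012  0.0542]
(0.583, 0.2424, 0.126) -> [ 0.0003 -0.0013  0.1282]
```

View pics/w6.png

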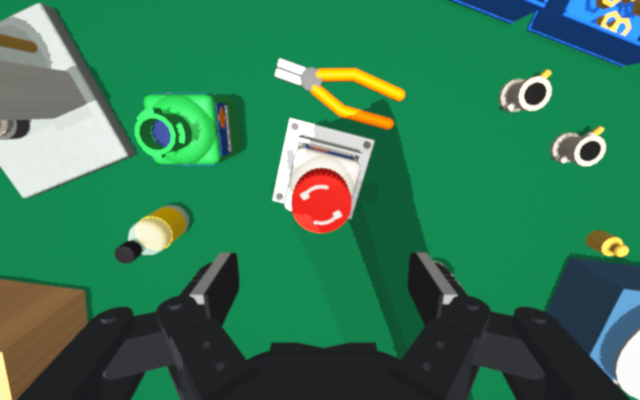

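The wrist view shows the red cap centred at (320,200), with the green bottle clear. I'll descend and grip.

To row units: 0.127 m / 0.75 = 0.1693, 0.115 m / 0.75 = 0.1533.

Emit:
move_arm --plan '[{"delta_pos": [0,-0.002,0.0667],"turn": [0,0,0],"fingers": 0.0},{"delta_pos": [0,-0.002,0.12],"turn": [0,0,0],"fingers": 0.0},{"delta_pos": [0,-0.002,0.1533],"turn": [0,0,0],"fingers": 0.0},{"delta_pos": [0,-0.002,0.1693],"turn": [0,0,0],"fingers": 0.0},{"delta_pos": [0,-0.002,0.1693],"turn": [0,0,0],"fingers": 0.0},{"delta_pos": [0,-0.002,0.1693],"turn": [0,0,0],"fingers": 1.0},{"delta_pos": [0,-0.002,0.1693],"turn": [0,0,0],"fingers": 1.0},{"delta_pos": [0,-0.002,0.1693],"turn": [0,0,0],"fingers": 1.0},{"delta_pos": [0,-0.002,0.1693],"turn": [0,0,0],"fingers": 1.0},{"delta_pos": [0,-0.002,0.1693],"turn": [0,0,0],"fingers": 1.0}]' --force 60

```text
clock: 9.18
position: [0.583, 0.244, 0.1284]
ee_rot: [0.988, 0.155, 0.001, 0.0]
ft_force: [1.2, -1.7, 4.9]
grip_width: 0.591
grasp_force: 61.2
```

Run:
```python
from h import *
d()
```

```text
clock 9.175 pos [0.583  0.244  0.1284] yaw [ 1.7997e+02 -1.0000e-01  1.7840e+01] q [ 0.04  0.52 -0.68  1.55  0.34  1.19 -1.96] F [ 1.21 -1.66  4.92] grip 0.591 61.2
```

To row units: 0.006 m / 0.75 = 0.008, 0.004 m / 0.75 = 0.0053.

Emit:
move_arm --plan '[{"delta_pos": [0,0,0.0027],"turn": [0,0,0],"fingers": 1.0},{"delta_pos": [0,0,0.0053],"turn": [0,0,0],"fingers": 1.0},{"delta_pos": [0,0,0.008],"turn": [0,0,0],"fingers": 1.0},{"delta_pos": [0,0,0.008],"turn": [0,0,0],"fingers": 1.0},{"delta_pos": [0,0,0.008],"turn": [0,0,0],"fingers": 1.0}]'

```text
clock: 9.8
position: [0.5831, 0.2441, 0.1232]
ee_rot: [0.988, 0.155, 0.001, 0.0]
ft_force: [-2.4, -4.1, 11.4]
grip_width: 0.598
grasp_force: 61.9
```

Run:
```python
from h import *
d()
```

```text
clock 9.8 pos [0.5831 0.2441 0.1232] yaw [ 1.7995e+02 -1.3000e-01  1.7830e+01] q [ 0.04  0.52 -0.68  1.55  0.35  1.18 -1.96] F [-2.42 -4.13 11.41] grip 0.598 61.9
```

Pressed about 5 mm at roughly 10 N. Now the anticlockwise twist, which is negative about tool z.

To row units: 0.006 m / 0.75 = 0.008, -1.12 rad / 6.2832 = -0.1783.

Emit:
move_arm --plan '[{"delta_pos": [0,0,0.008],"turn": [0,0,-0.0191],"fingers": 1.0},{"delta_pos": [0,0,0.008],"turn": [0,0,-0.0398],"fingers": 1.0},{"delta_pos": [0,0,0.008],"turn": [0,0,-0.0605],"fingers": 1.0},{"delta_pos": [0,0,0.008],"turn": [0,0,-0.0812],"fingers": 1.0},{"delta_pos": [0,0,0.008],"turn": [0,0,-0.1019],"fingers": 1.0},{"delta_pos": [0,0,0.008],"turn": [0,0,-0.1225],"fingers": 1.0},{"delta_pos": [0,0,0.008],"turn": [0,0,-0.1432],"fingers": 1.0},{"delta_pos": [0,0,0.008],"turn": [0,0,-0.1623],"fingers": 1.0},{"delta_pos": [0,0,0.008],"turn": [0,0,-0.1783],"fingers": 1.0},{"delta_pos": [0,0,0.008],"turn": [0,0,-0.1783],"fingers": 1.0},{"delta_pos": [0,0,0.008],"turn": [0,0,-0.1783],"fingers": 1.0}]'

```text
clock: 11.18
position: [0.5843, 0.2459, 0.1225]
ee_rot: [0.755, 0.656, 0.003, 0.002]
ft_force: [-14.3, -8.6, 51.0]
grip_width: 0.594
grasp_force: 66.0
```

Run:
```python
from h import *
d(); print(get_obs()['torque'])
```

```text
clock 11.175 pos [0.5843 0.2459 0.1225] yaw [ 1.796e+02 -1.400e-01  8.203e+01] q [ 0.18  0.6  -0.89  1.55  0.49  1.22 -0.93] F [-14.28  -8.61  50.99] grip 0.594 66.0
[-1.88734494  3.02984839  0.12746178]
```

Emit:
move_arm --plan '[{"delta_pos": [0,0,-0.004],"turn": [0,0,0],"fingers": 1.0},{"delta_pos": [0,0,-0.008],"turn": [0,0,0],"fingers": 1.0},{"delta_pos": [0,0,-0.012],"turn": [0,0,0],"fingers": 1.0},{"delta_pos": [0,0,-0.012],"turn": [0,0,0],"fingers": 1.0}]'

```text
clock: 11.68
position: [0.5835, 0.2454, 0.1264]
ee_rot: [0.754, 0.656, 0.002, 0.0]
ft_force: [1.9, 1.2, 6.5]
grip_width: 0.598
grasp_force: 61.5
```

Run:
```python
from h import *
d(); print(get_obs()['torque'])
c=snap('scene','s7'); W=world(c)
v,u=np.where((np.hypot(W[...,0]-.583,W[...,1]-.243)<.05)&(W[...,2]>.02)); cv0,cu0=int(v.mean()),int(u.mean())
print(cu0,cv0)
cv2.imwrite('pics/s7c.png',cv2.resize(c['color'][cv0-60:cv0+60,cu0-80:cu0+80,::-1],(800,600),interpolation=cv2.INTER_CUBIC))
```

```text
clock 11.675 pos [0.5835 0.2454 0.1264] yaw [ 1.7981e+02 -1.5000e-01  8.2040e+01] q [ 0.18  0.59 -0.89  1.54  0.48  1.23 -0.93] F [1.88 1.15 6.55] grip 0.598 61.5
[ 0.36921874 -0.25790646 -0.04372442]
398 128
```

View pics/s7c.png

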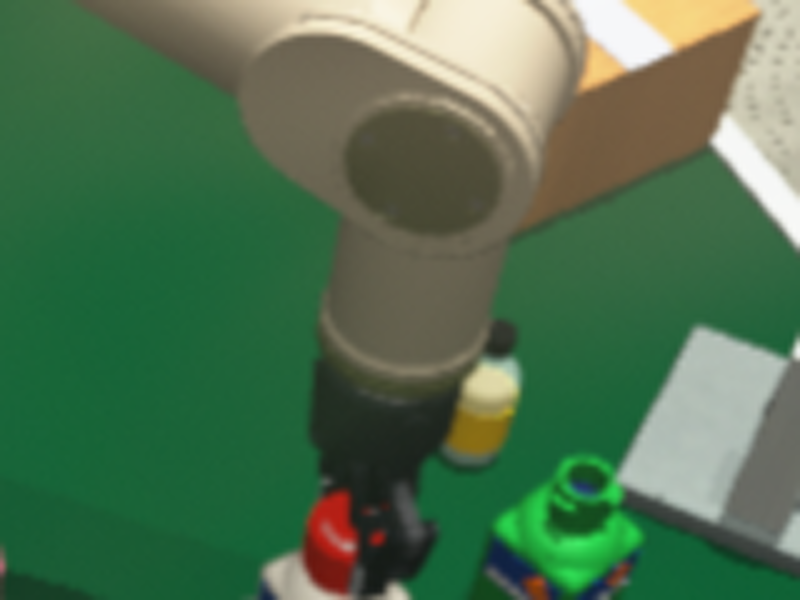

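The crop shows the cap at (335,540) gripped by the fingers and the bottle still seated. I'll lift a little and watch the force.

To row units: -0.007 m / 0.75 = -0.0093, -0.005 m / 0.75 = -0.0067.

Emit:
move_arm --plan '[{"delta_pos": [0,0,-0.004],"turn": [0,0,0],"fingers": 1.0},{"delta_pos": [0,0,-0.0067],"turn": [0,0,0],"fingers": 1.0},{"delta_pos": [0,0,-0.0093],"turn": [0,0,0],"fingers": 1.0},{"delta_pos": [0,0,-0.0093],"turn": [0,0,0],"fingers": 1.0}]'

```text
clock: 12.22
position: [0.5823, 0.2441, 0.1313]
ee_rot: [0.755, 0.656, -0.0, 0.0]
ft_force: [0.5, -0.3, 2.9]
grip_width: 0.601
grasp_force: 62.3
```

Run:
```python
from h import *
d(); print(get_obs()['torque'])
W=world(snap('top','t8')); 
for n in ('top','t8'):
  c=dict(np.load(f'pics/{n}.npz'));W=world(c);col=c['color'].astype(int)
  m=(np.hypot(W[...,0]-.583,W[...,1]-.243)<.06)&(W[...,2]>.07)&(W[...,2]<.11)&(col.min(-1)>110)
  p=W[m];print(n,len(p),p.mean(0) if len(p) else '',np.percentile(p[:,2],[50,90]) if len(p) else '')
```

```text
clock 12.225 pos [0.5823 0.2441 0.1313] yaw [1.800e+02 1.000e-02 8.203e+01] q [ 0.18  0.59 -0.89  1.54  0.48  1.24 -0.92] F [ 0.54 -0.26  2.87] grip 0.601 62.3
[ 0.14028974 -0.09492581 -0.03573356]
top 274 [0.57768792 0.23136554 0.09248449] [0.09297657 0.10136655]
t8 80 [0.60442052 0.21893177 0.09334686] [0.09316642 0.1017645 ]
```

To row units: -0.01 m / 0.75 = -0.0133, -0.008 m / 0.75 = -0.0107.

Emit:
move_arm --plan '[{"delta_pos": [0,0,-0.0053],"turn": [0,0,0],"fingers": 1.0},{"delta_pos": [0,0,-0.0107],"turn": [0,0,0],"fingers": 1.0},{"delta_pos": [0,0,-0.0133],"turn": [0,0,0],"fingers": 1.0},{"delta_pos": [0,0,-0.0133],"turn": [0,0,0],"fingers": 1.0}]'

```text
clock: 12.78
position: [0.5823, 0.2442, 0.1414]
ee_rot: [0.755, 0.656, -0.0, 0.0]
ft_force: [-0.5, 0.4, -0.2]
grip_width: 0.596
grasp_force: 62.3
```

```bash
cat > b.py <<'E'
from h import *
d(); c=camera('top'); W=world(c);col=c['color'].astype(int)
m=(np.hypot(W[...,0]-.583,W[...,1]-.243)<.06)&(W[...,2]>.07)&(W[...,2]<.115)&(col.min(-1)>110)
p=W[m];print(len(p),p.mean(0),np.percentile(p[:,2],[50,90]))
c=camera('scene'); W=world(c);col=c['color'].astype(int)
m=(np.hypot(W[...,0]-.583,W[...,1]-.243)<.06)&(W[...,2]>.08)&(col[...,0]>130)&(col[...,1]<90)&(col[...,2]<90)
p=W[m]; print('red',len(p),p.mean(0),np.percentile(p[:,2],[2,98]))
m=(np.hypot(W[...,0]-.583,W[...,1]-.243)<.06)&(W[...,2]>.08)&(col.min(-1)>110)
p=W[m]; print('white',len(p),p.mean(0),np.percentile(p[:,2],[2,98]))
cv2.imwrite('pics/s9c.png',cv2.resize(c['color'][140:230,330:450,::-1],(800,600),interpolation=cv2.INTER_CUBIC))
E
python3 b.py
```

```text
clock 12.775 pos [0.5823 0.2442 0.1414] yaw [180.     0.    82.04] q [ 0.18  0.58 -0.9   1.53  0.47  1.26 -0.92] F [-0.52  0.4  -0.23] grip 0.596 62.3
94 [0.60208588 0.21891565 0.0932183 ] [0.09305475 0.10128833]
red 87 [0.58073466 0.23182754 0.16152832] [0.15623279 0.16663172]
white 1707 [0.5848682  0.23852141 0.44288095] [0.0882327  0.53905241]
```

To row units: -0.071 m / 0.75 = -0.0947, -0.065 m / 0.75 = -0.0867.

Emit:
move_arm --plan '[{"delta_pos": [0,0,-0.0267],"turn": [0,0,0],"fingers": 1.0},{"delta_pos": [0,0,-0.06],"turn": [0,0,0],"fingers": 1.0},{"delta_pos": [0,0,-0.0867],"turn": [0,0,0],"fingers": 1.0},{"delta_pos": [0,0,-0.0947],"turn": [0,0,0],"fingers": 1.0},{"delta_pos": [0,0,-0.0947],"turn": [0,0,0],"fingers": 1.0},{"delta_pos": [0,0,-0.0947],"turn": [0,0,0],"fingers": 1.0},{"delta_pos": [0,0,-0.0947],"turn": [0,0,0],"fingers": 1.0}]'

```text
clock: 13.75
position: [0.582, 0.244, 0.2115]
ee_rot: [0.754, 0.656, -0.001, -0.0]
ft_force: [0.1, -0.2, 0.0]
grip_width: 0.595
grasp_force: 62.4
```

```bash
python3 b.py
```

```text
clock 13.75 pos [0.582  0.244  0.2115] yaw [-1.7994e+02  3.0000e-02  8.2040e+01] q [ 0.2   0.52 -0.93  1.45  0.42  1.38 -0.89] F [ 0.09 -0.18  0.05] grip 0.595 62.4
177 [0.59248236 0.22046353 0.09535907] [0.09449629 0.10509615]
red 84 [0.57994154 0.23241637 0.23248147] [0.22866584 0.23620528]
white 1903 [0.58535608 0.23993914 0.47424286] [0.08792368 0.6008102 ]
```

View pics/s9c.png

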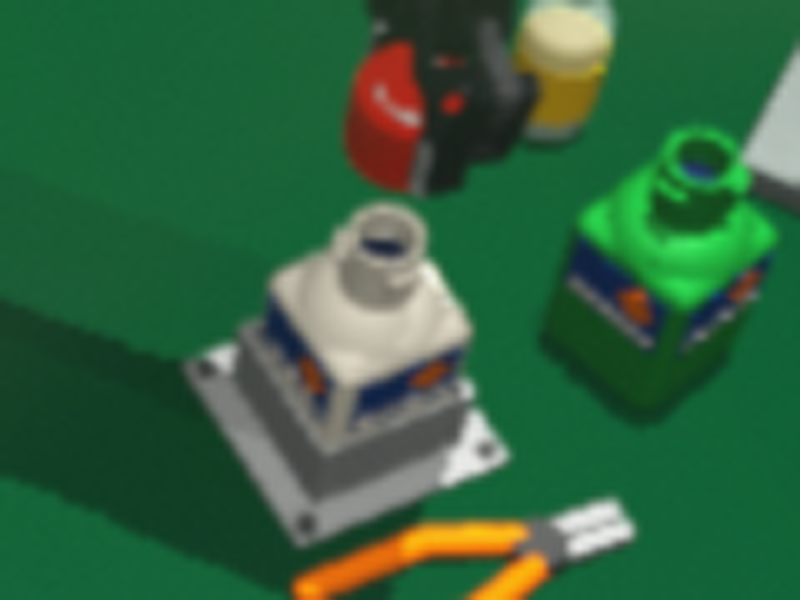

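The crop shows the cap at (390,115), held level above the open mouth at (385,240), with the bottle seated. Handing in.

```bash
python3 -c "
from h import *
print(np.abs(get_obs()['joint_velocities']).max()); print(hand_in())"
```

```text
0.0037680180276945543
the job is handed in; nothing more can be done
None
```

I handed the job in at about 14 s: the cup stands let go within about 1 mm of the pan's centre, and the cap is off and held level and still about 6 cm above the open mouth, with the bottle seated; the vertical wrist force reached 51 N at the end of the twist, and no verdict came back.

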